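# Index the die turret and lock it

### The arm

A 6-joint arm with a two-finger parallel gripper is mounted at the origin on a cart in front of the work surface, level with it; the furniture and walls round the work are solid. World frame = base frame: x ahead of the robot, y to its left, z up, the work surface at z = 0. Lengths are in m, angles in rad, forces in N, time in s.
With the tool pointing down it reaches from about 0.35 to 0.85 m from the base axis. Payload 8.1 kg.
Tool frame: the origin (TCP) lies at the very end of the fingers, on their centre line; the grasp point (between the pads) lies 19 mm behind it; x points along the fingers, y is the direction in which the jaws open and shut, and the axes are right-handed (so a half turn about x gives the same grasp; the last joint's range is limited). The gripper opens to 93 mm and grips with 3 to 60 N. Pads are 15 mm wide; open, the fingers measure 128 mm over their backs; the gripper's body (75 mm by 188 mm) begins 65 mm behind the grasp point.
Start: joints at [1.171, 0.13, 1.488, -0, 1.523, -0.085], TCP at [0.186, 0.571, 0.219] pointing down, gripper open.
Joint ranges: [-2.96, 2.96], [-0.89, 2.26], [0.02, 2.5], [-1.34, 4.48], [0, 2.73], [-2.66, 2.66]. Speed limits (rad/s): [2.39, 2.39, 2.79, 3.14, 3.14, 3.14].

### API

Orientations are given as a rotation vector (axis times angle).
In Python, from plant import * gives the robot as it stands. The module is installed in compiled form; this text tells all that it offers.
- The arm moves only by the tool apply_moves, never from a script. Its argument "series" is a list of rows, each an object with "jaw": the gripper's target within -1 to 1 (shut at 1, half-way at 0, fully open at -1); "linear": the shift along the tool's x, y, z normalised to -1 to 1, where 1 is 0.6 m, a list of three; "roll": the turn about the tool's x normalised to -1 to 1, where 1 is 30 degrees. A call has 1 to 20 rows; each row is the pose to reach, as a shift and turn from the pose measured when the call began, along the tool's axes at that moment; what a row does not reach only later rows make up. A row lasts 1/8 s, in which the tool goes at most 62.5 mm and 10.7 degrees, less where a joint would pass 70% of its speed; a pose out of reach is approached as far as the arm can. A call with a number of a shift or a turn outside -1 to 1 is refused whole. A call with a gripper value outside its range is refused whole. The fingers move at their own pace and stop on an object; "force" is the grip in N (left out, the last holds). Time passes only in rows, so rows that repeat a pose let the fingers close. It gives the time, the measured TCP pose, the force and the opening at its end, in the units of the state.
- read_state(): the state, without advancing time (a new reading comes with each control period).
- read_camera(name): name is "side" or "top"; returns a dict with "pixels" (400x640x3 uint8, blue, green, red), "intrinsics" (3x3 intrinsics, pixels), "rvec" (rotation vector, rad) and "tvec" (3), from world to camera coordinates, as OpenCV has them. Camera axes: x right, y down, z forward; pixel columns grow to the right and rows downward; lengths in m; the calibration is good to about 2 mm. A picture is of the moment at which its call begins. There is no depth.
- close_job(): hands the job in, once; it reports no verdict.
The state is a dict: "t": time; "q": joint angles; "dq": joint speeds; "joint_torque": joint torques, N m; "tool_pos": TCP position; "orientation": TCP orientation; "force": force on the tool from outside, world axes, zero at the start; "wrist_torque": the same for the moment, N m; "opening": finger opening in m.
Only numpy, scipy, OpenCV 4.12 (cv2) and the standard library are available. Lean on these libraries where they do the work, as an engineer would, in place of code of your own. Each camera call takes 0.05 s, during which the arm holds its last target. There are 200 camera calls.

### The job

On the bench stands a die turret, left unlocked. Turn the turret until the square die stands in line with the pointer at the front of the stand, then lock it there: pull the sprung T-bar knob up out of its rest notch, give it a quarter turn clockwise and let it snap fully down so that its plunger holds the turret. Leave the other things on the bench where they are.

Things in the scene. Friction and masses are not known exactly. Their poses are not given: they have to be found in the camera images.
- die_stand: Fixed grey cast stand, round base 220 mm across; place and yaw vary. Origin on the bench at its centre = turret axis; z up. Local -x is the front, where a small pointer (112 mm out, 36 mm high) marks the working position; at local +x, 88 mm out, a bracket (top 44 mm above the bench) carries the knob in a square castellated collar, 36 mm wide, top at 64 mm.
- turret_axis (a point): Centre of the turret's upper face, 34 mm above the bench: steel disc, 194 mm across, with three steel dies at 120 degrees (square block; slim round; round with wide flat head), 58 mm from the axis, 40 mm tall, and a 28 mm hub nut. V notches in the rim half-way between dies take the plunger, whose round tip pulls the turret in over the last 6 degrees or so.
- square_die (a point): Centre (half-way up, 20 mm above the disc) of the square die: a plain steel block 30 x 30 x 40 mm high, fixed to the turret 58 mm from its axis. Its x axis points along the radius (outward or inward), z up.
- work_point (a point): Fixed point on the stand, 58 mm in front of the turret axis and 54 mm above the bench: where the centre of the square die must come.
- turret (a joint): Angle of the turret in the stand, rad, positive counter-clockwise from above; 0 = square die at the working position. Starts between -1.5 and -0.5 (square die to the left of the pointer as the robot sees it). Unlimited both ways, light friction (1 to 2 N at a die), stays about where it is left.
- knob_grip (a point): Centre of the T-bar of the knob: a black bar 70 mm long, 16 mm wide and 18 mm high on a thin vertical shaft. Its y axis runs along the bar. It is about 111 mm above the bench in the rest notch, 98 mm when locked.
- knob (a joint): Angle of the T-bar about its vertical shaft, rad, positive counter-clockwise from above. About 1.57 at the start (rest notch; bar points at the turret axis), 0 = locked position (bar square to that). Stops at -0.12 and 1.69. Turns freely only while lifted clear of the notches; at 0 its cross pin finds the slot within about 0.12 rad.
- plunger (a joint): Lift of knob and plunger, m: 0 = fully down (locked in a notch of the turret), 0.013 = in the rest notch, above 0.018 = clear of both notches, 0.024 = upper stop; 0.010 = tip on the turret's face between notches, not locked. A spring pushes it down, 6 N at 0 to 13 N at the top.
- spool: Bystander: reel of brown thread, 32 mm across, 42 mm high, upright near the front right; origin under its centre.
- wide_iron: Bystander: steel pricking iron, 16 x 96 x 9 mm, lying on the bench to the right of the stand, towards the back.
- rivet_tin: Bystander: round red tin with a lid, 56 mm across, 35 mm high, on the bench to the right of the stand; origin under its centre.

How it is judged:
On the way:
1. the square die has been brought to the working position (horizontal distance between square_die and work_point below 0.012 m), for 0.1 s.
At the end, for the whole second after the job is handed in: The square die stands within 4 mm of the working position at the pointer, the knob is turned to its locked position (within 0.25 rad) and fully down (within 2 mm), and the turret is still (horizontal distance between square_die and work_point below 0.004 m and value of joint plunger below 0.002 m and value of joint knob below 0.25 rad and velocity of joint turret between -0.05 and 0.05 rad/s); the robot touches nothing.
It fails at once if the spool, the red tin or the pricking iron was shifted by more than 30 mm (distance of any of spool, rivet_tin, wide_iron from where it was at the start of the episode above 0.03 m).
It also fails if it takes over 58 s, if anything falls off the work surface, if the arm or the gripper's body presses on something with over 40 N, if the wrist force passes 120 N, or if a joint passes its speed limit or range.

## Working session

There is one attempt and no reset: what is moved stays moved. The work goes in short steps, Python scripts to look and compute and a tool call to move; the robot and the scene stay as the last step left them, time stands still between calls to the robot, and variables do not carry over. Pictures are saved under pics/ and viewed, about 8 in all and at most 12, crops included, and the job is handed in when it is done.

Besides the shell and the picture viewer there is one more tool, called as name(argument=value, ...), one argument or row to a line, values as JSON. apply_moves: Moves the arm, as the interface text tells. Its arguments: {"type":"object","properties":{"series":{"type":"array"},"force":{"type":"number"}},"required":["series"]}

```bash
mkdir -p pics; cat > h.py <<'E'
from plant import *
import numpy as np, cv2
def cam(n):
    c=read_camera(n); return c
def proj(c,P):
    return cv2.projectPoints(np.array(P,float).reshape(-1,3),np.array(c['rvec'],float),np.array(c['tvec'],float),np.array(c['intrinsics'],float),None)[0].reshape(-1,2)
def ray(c,uv,z):
    K=np.array(c['intrinsics']);R=cv2.Rodrigues(np.array(c['rvec'],float))[0];t=np.array(c['tvec'],float).ravel()
    o=-R.T@t;d=R.T@np.linalg.inv(K)@np.array([uv[0],uv[1],1.]);return o+d*(z-o[2])/d[2]
def local(dw):
    s=read_state();R=cv2.Rodrigues(np.array(s['orientation'],float))[0];return R.T@np.array(dw)/0.6
E
python3 - <<'E'
from h import *
for n in('top','side'):
    c=cam(n);cv2.imwrite(f'pics/{n}0.png',c['pixels'])
    R=cv2.Rodrigues(np.array(c['rvec'],float))[0];print(n,c['intrinsics'],-R.T@np.array(c['tvec']).ravel(),R)
s=read_state();print(s);print(cv2.Rodrigues(np.array(s['orientation'],float))[0])
E
```

```text
top [[424.05597942   0.         311.06426137]
 [  0.         424.05597942 205.18224486]
 [  0.           0.           1.        ]] [ 0.39768215 -0.19391742  0.91207722] [[-0.00728143 -0.99980208 -0.01851414]
 [-0.98636429  0.01022528 -0.16425874]
 [ 0.16441554  0.01706565 -0.98624353]]
side [[500.97714994   0.         318.34575254]
 [  0.         500.97714994 201.53723849]
 [  0.           0.           1.        ]] [ 1.23684096 -0.49235317  0.49021566] [[ 0.40480848  0.91438909 -0.00476377]
 [ 0.41804105 -0.18969901 -0.88840079]
 [-0.81324767  0.35764072 -0.45904394]]
{'t': 0.1, 'q': array([ 1.17058528e+00,  1.31048976e-01,  1.48920194e+00, -6.58213922e-06,
        1.52302035e+00, -8.54182379e-02]), 'dq': array([ 0.00044882, -0.00207819, -0.00146179,  0.00105881, -0.00055764,
       -0.0011178 ]), 'joint_torque': array([-6.62192383e-05, -5.61340427e+01, -4.93096697e+01,  7.69560342e-02,
        2.89392908e-02, -8.32320256e-05]), 'tool_pos': array([0.18555468, 0.57002617, 0.21769693]), 'orientation': array([ 0.24578095,  1.55703824, -0.24835168]), 'force': array([-0.08392879,  0.36804954, -0.24770952]), 'wrist_torque': array([-0.01978105, -0.0218948 , -0.00693036]), 'opening': 0.09310326785403528}
[[-6.47954202e-04  3.09618620e-01  9.50860605e-01]
 [-1.54852928e-03  9.50859354e-01 -3.09619268e-01]
 [-9.99998591e-01 -1.67305460e-03 -1.36659814e-04]]
```

View pics/top0.png

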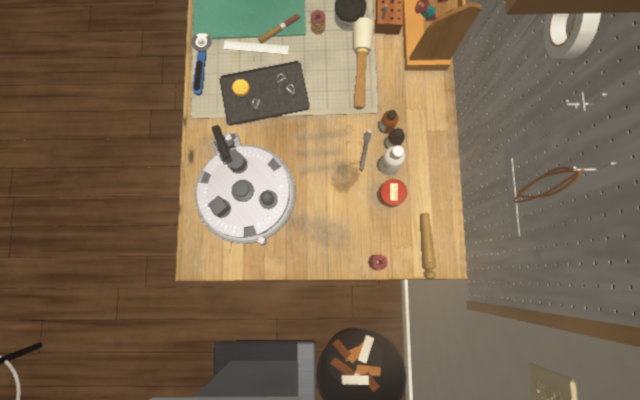

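View pics/side0.png

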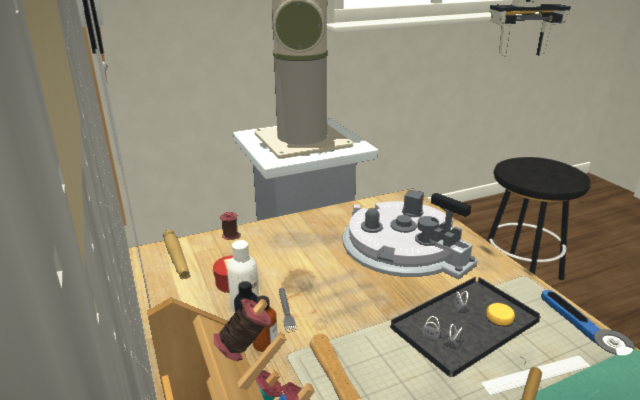

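The top view shows the stand centred near (243,193), the pointer near (262,240), the square die probably at (218,207) and the T-bar near (221,143). I'll zoom in next.

```bash
python3 - <<'E'
from h import *
a=cv2.imread('pics/top0.png')[115:255,180:310];b=cv2.imread('pics/side0.png')[180:285,330:490]
a=cv2.resize(a,None,fx=4,fy=4,interpolation=cv2.INTER_CUBIC)
cv2.imwrite('pics/c0.png',a)
c=cam('top')
A=ray(c,(242.5,190.5),.034);B=ray(c,(262,240),.036);D=ray(c,(217,205),.074);print(A,B,D,ray(c,(221,143),.12))
E
```

```text
[ 0.5770985  -0.03370317  0.034     ] [ 0.47168864 -0.07660402  0.036     ] [0.53973147 0.00990233 0.074     ] [ 0.65442637 -0.00552345  0.12      ]
```

View pics/c0.png

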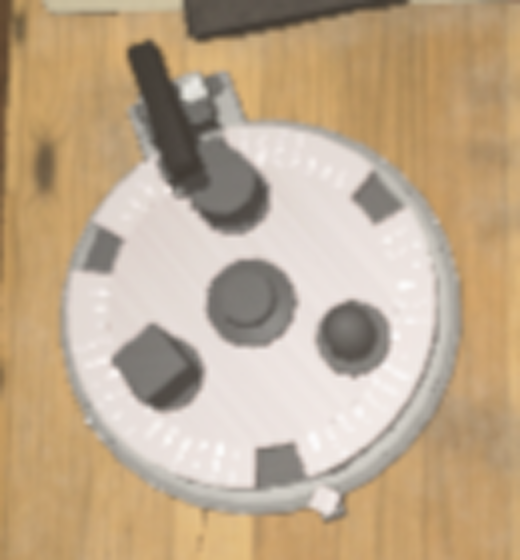

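```bash
python3 - <<'E'
from h import *
from scipy.optimize import least_squares
c=cam('top')
o=np.array([180,115])
px=lambda u,v:o+np.array([u,v])/4
obs=np.array([px(251,305),px(327,502),px(150,363),px(142,42),px(185,190)])
def pts(p):
    x,y,w,t=p
    e=np.array([np.cos(w),np.sin(w)]);a=np.array([x,y]);d=np.array([np.cos(w+np.pi+t),np.sin(w+np.pi+t)])
    return [[*a,.034],[*(a-.112*e),.036],[*(a+.058*d),.074],[*(a+.123*e),.12],[*(a+.053*e),.12]]
r=least_squares(lambda p:(proj(c,pts(p))-obs).ravel(),[.577,-.034,.37,-1.2])
print(r.x,r.fun.reshape(-1,2).round(1));x,y,w,t=r.x
for n,P in(('die',pts(r.x)[2]),('knob',[x+.088*np.cos(w),y+.088*np.sin(w),.111]),('work',[x-.058*np.cos(w),y-.058*np.sin(w),.054])):print(n,np.round(P,4))
E
```

```text
[ 0.57293837 -0.03617815  0.36432567 -1.2778839 ] [[ 0.9  1.2]
 [-0.   1.1]
 [-0.5  0.3]
 [-0.7  1.2]
 [ 0.3 -3.7]]
die [0.5375 0.0097 0.074 ]
knob [ 0.6552 -0.0048  0.111 ]
work [ 0.5187 -0.0568  0.054 ]
```

apply_moves(
  series=[
    {"jaw": -0.3, "linear": [0.08, -0.705, 0.849], "roll": 1},
    {"jaw": -0.3, "linear": [0.08, -0.705, 0.849], "roll": 1},
    {"jaw": -0.3, "linear": [0.08, -0.705, 0.849], "roll": 1},
    {"jaw": -0.3, "linear": [0.08, -0.705, 0.849], "roll": 1},
    {"jaw": -0.3, "linear": [0.08, -0.705, 0.849], "roll": 1},
    {"jaw": -0.3, "linear": [0.08, -0.705, 0.849], "roll": 1},
    {"jaw": -0.3, "linear": [0.08, -0.705, 0.849], "roll": 1},
    {"jaw": -0.3, "linear": [0.08, -0.705, 0.849], "roll": 1},
    {"jaw": -0.3, "linear": [0.08, -0.705, 0.849], "roll": 1},
    {"jaw": -0.3, "linear": [0.08, -0.705, 0.849], "roll": 1},
    {"jaw": -0.3, "linear": [0.08, -0.705, 0.849], "roll": 1},
    {"jaw": -0.3, "linear": [0.08, -0.705, 0.849], "roll": 1},
    {"jaw": -0.3, "linear": [0.08, -0.705, 0.849], "roll": 1},
    {"jaw": -0.3, "linear": [0.08, -0.705, 0.849], "roll": 1},
    {"jaw": -0.3, "linear": [0.08, -0.705, 0.849], "roll": 1},
    {"jaw": -0.3, "linear": [0.08, -0.705, 0.849], "roll": 1},
  ],
  force=10,
)

```text
t: 2.2
tool_pos: [0.5389, 0.0109, 0.1706]
orientation: [0.653, 1.47, -0.655]
force: [0.1, -0.2, 0.1]
opening: 0.0605
```

```bash
cat >> h.py <<'E'
def yaw():
    R=cv2.Rodrigues(np.array(read_state()['orientation'],float))[0];return np.degrees(np.arctan2(R[1,1],R[0,1]))
def go(target,yawdeg=None):
    s=read_state();print('t',s['t'],'pos',np.round(s['tool_pos'],4),'yaw',yaw().round(2),'open',round(s['opening'],4),'F',np.round(s['force'],1))
    print('lin',local(np.array(target)-s['tool_pos']).round(4),'roll',None if yawdeg is None else ((yaw()-yawdeg)/30).round(3))
E
python3 - <<'E'
from h import *
go([.539,.010,.052],40.3)
c=cam('side');i=c['pixels'][150:290,300:500];cv2.imwrite('pics/s1.png',cv2.resize(i,None,fx=3.5,fy=3.5,interpolation=cv2.INTER_CUBIC))
E
```

```text
t 2.2 pos [0.5389 0.0109 0.1706] yaw 42.02 open 0.0605 F [ 0.1 -0.2  0.1]
lin [ 0.1977 -0.0006  0.0011] roll 0.057
```

View pics/s1.png

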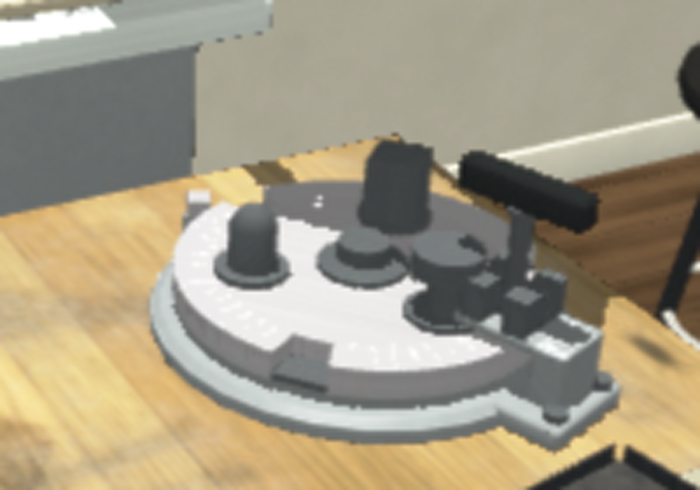

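The side view shows the square die standing clear (top near (398,155) in the crop) and the T-bar centred near (532,190). The descent is clear.

apply_moves(
  series=[
    {"jaw": -0.3, "linear": [0.1, -0.0006, 0.0011], "roll": 0.057},
    {"jaw": -0.3, "linear": [0.17, -0.0006, 0.0011], "roll": 0.057},
    {"jaw": -0.3, "linear": [0.197, -0.0006, 0.0011], "roll": 0.057},
    {"jaw": -0.3, "linear": [0.197, -0.0006, 0.0011], "roll": 0.057},
    {"jaw": 0.6, "linear": [0.197, -0.0006, 0.0011], "roll": 0.057},
    {"jaw": 0.6, "linear": [0.197, -0.0006, 0.0011], "roll": 0.057},
    {"jaw": 0.6, "linear": [0.197, -0.0006, 0.0011], "roll": 0.057},
    {"jaw": 0.6, "linear": [0.197, -0.0006, 0.0011], "roll": 0.057},
    {"jaw": 0.6, "linear": [0.197, -0.0006, 0.0011], "roll": 0.057},
  ],
)

```text
t: 3.38
tool_pos: [0.5396, 0.0098, 0.0532]
orientation: [0.677, 1.461, -0.678]
force: [-1.9, 0.7, 5.9]
opening: 0.03
```

```bash
python3 - <<'E'
from h import *
c=cam('side')
print('knob',ray(c,(452,204.3),.111),'die',ray(c,(413.7,194.3),.074))
A=np.array([.5765,-.0345]);w=.375
s=read_state();p0=s['tool_pos'];print(p0,s['opening'],s['force'],yaw())
d=p0[:2]-A;a0=np.degrees(np.arctan2(d[1],d[0]));r=np.hypot(*d);print(a0,r,'to go',180+np.degrees(w)-a0)
for k in(5,10,15,20,25,30):
    a=np.radians(a0+k);print(k,local([*(A+r*np.array([np.cos(a),np.sin(a)])-p0[:2]),0]).round(4),-k/30)
E
```

```text
knob [ 0.66384121 -0.00282625  0.111     ] die [0.54590119 0.00513481 0.074     ]
[0.5395778  0.0097375  0.05324886] 0.03025926007374724 [-1.21367282  0.02052607  6.48971915] 40.29377162328433
129.84958195392898 0.0576212235935031 to go 71.63633536347689
5 [ 0.     -0.0084  0.0003] -0.16666666666666666
10 [ 0.     -0.0167  0.0013] -0.3333333333333333
15 [ 0.     -0.0249  0.0031] -0.5
20 [ 0.     -0.0329  0.0055] -0.6666666666666666
25 [ 0.     -0.0407  0.0087] -0.8333333333333334
30 [ 0.     -0.0481  0.0125] -1.0
```

apply_moves(
  series=[
    {"jaw": 0.6, "linear": [0, -0.0084, 0.0003], "roll": -0.167},
    {"jaw": 0.6, "linear": [0, -0.0167, 0.0013], "roll": -0.333},
    {"jaw": 0.6, "linear": [0, -0.0249, 0.0031], "roll": -0.5},
    {"jaw": 0.6, "linear": [0, -0.0329, 0.0055], "roll": -0.667},
    {"jaw": 0.6, "linear": [0, -0.0407, 0.0087], "roll": -0.833},
    {"jaw": 0.6, "linear": [0, -0.0481, 0.0125], "roll": -1},
    {"jaw": 0.6, "linear": [0, -0.0481, 0.0125], "roll": -1},
  ],
)

```text
t: 4.3
tool_pos: [0.5221, -0.0152, 0.0532]
orientation: [0.27, 1.553, -0.272]
force: [-1.9, -1.9, 2.1]
opening: 0.03
```

apply_moves(
  series=[
    {"jaw": 0.6, "linear": [0, -0.0084, 0.0003], "roll": -0.167},
    {"jaw": 0.6, "linear": [0, -0.0167, 0.0013], "roll": -0.333},
    {"jaw": 0.6, "linear": [0, -0.0249, 0.0031], "roll": -0.5},
    {"jaw": 0.6, "linear": [0, -0.0329, 0.0055], "roll": -0.667},
    {"jaw": 0.6, "linear": [0, -0.0407, 0.0087], "roll": -0.833},
    {"jaw": 0.6, "linear": [0, -0.0481, 0.0125], "roll": -1},
    {"jaw": 0.6, "linear": [0, -0.0481, 0.0125], "roll": -1},
  ],
)

```text
t: 5.18
tool_pos: [0.5194, -0.0454, 0.0532]
orientation: [-0.14, 1.566, 0.137]
force: [-1.5, -3.5, 2.0]
opening: 0.0303
```

```bash
python3 - <<'E'
from h import *
A=np.array([.5765,-.0345]);w=.375
go([*(A-.058*np.array([np.cos(w),np.sin(w)])),.0532],111.5)
E
```

```text
t 5.175 pos [ 0.5194 -0.0454  0.0532] yaw 100.12 open 0.0303 F [-1.5 -3.5  2. ]
lin [ 0.0001 -0.0179  0.0022] roll -0.379
```

apply_moves(
  series=[
    {"jaw": 0.6, "linear": [0, -0.009, 0.0006], "roll": -0.19},
    {"jaw": 0.6, "linear": [0, -0.018, 0.0022], "roll": -0.379},
    {"jaw": 0.6, "linear": [0, -0.018, 0.0022], "roll": -0.379},
    {"jaw": 0.6, "linear": [0, -0.018, 0.0022], "roll": -0.379},
    {"jaw": 0.6, "linear": [0, -0.018, 0.0022], "roll": -0.379},
    {"jaw": -0.3, "linear": [0, -0.018, 0.0022], "roll": -0.379},
    {"jaw": -0.3, "linear": [0, -0.018, 0.0022], "roll": -0.379},
    {"jaw": -0.3, "linear": [0, -0.018, 0.0022], "roll": -0.379},
    {"jaw": -0.3, "linear": [-0.1, -0.018, 0.0022], "roll": -0.379},
    {"jaw": -0.3, "linear": [-0.19, -0.018, 0.0022], "roll": -0.379},
    {"jaw": -0.3, "linear": [-0.19, -0.018, 0.0022], "roll": -0.379},
  ],
)

```text
t: 6.55
tool_pos: [0.5262, -0.0561, 0.1732]
orientation: [-0.298, 1.542, 0.289]
force: [-0.0, 0.1, -1.1]
opening: 0.0606
```

```bash
python3 - <<'E'
from h import *
go([.6605,-.0025,.17],111.5)
c=cam('top');i=c['pixels'][115:255,180:310];a=cv2.resize(i,None,fx=3,fy=3,interpolation=cv2.INTER_CUBIC)
c=cam('side');i=c['pixels'][150:290,330:490];b=cv2.resize(i,None,fx=2.5,fy=3,interpolation=cv2.INTER_CUBIC)
cv2.imwrite('pics/s2.png',np.hstack([a,b]))
E
```

```text
t 6.55 pos [ 0.5262 -0.0561  0.1732] yaw 111.48 open 0.0606 F [-0.   0.1 -1.1]
lin [0.0073 0.0012 0.241 ] roll -0.001
```

View pics/s2.png

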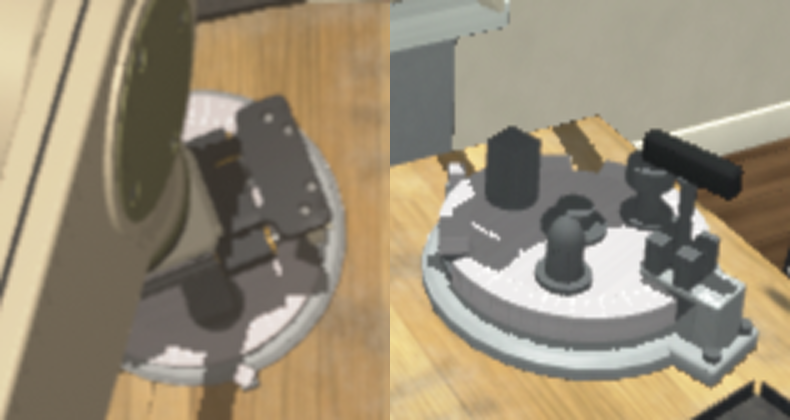

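The side view shows the square die at the front, in line with the pointer on the left, and the bar free. Next I go over the knob.

apply_moves(
  series=[
    {"jaw": -0.3, "linear": [0, 0.0012, 0.238], "roll": 0},
    {"jaw": -0.3, "linear": [0, 0.0012, 0.238], "roll": 0},
    {"jaw": -0.3, "linear": [0, 0.0012, 0.238], "roll": 0},
    {"jaw": -0.3, "linear": [0, 0.0012, 0.238], "roll": 0},
    {"jaw": -0.3, "linear": [0, 0.0012, 0.238], "roll": 0},
  ],
)

```text
t: 7.28
tool_pos: [0.6543, -0.0028, 0.1664]
orientation: [-0.296, 1.552, 0.292]
force: [0.4, -0.1, -0.1]
opening: 0.0605
```

```bash
python3 - <<'E'
from h import *
go([.6585,-.002,.093],111.5)
c=cam('top');i=c['pixels'][115:255,180:310];a=cv2.resize(i,None,fx=3,fy=3,interpolation=cv2.INTER_CUBIC)
c=cam('side');i=c['pixels'][150:290,330:490];b=cv2.resize(i,None,fx=2.5,fy=3,interpolation=cv2.INTER_CUBIC)
cv2.imwrite('pics/s3.png',np.hstack([a,b]))
E
```

```text
t 7.275 pos [ 0.6543 -0.0028  0.1664] yaw 111.47 open 0.0605 F [ 0.4 -0.1 -0.1]
lin [ 0.1224 -0.0011  0.0072] roll -0.001
```

View pics/s3.png

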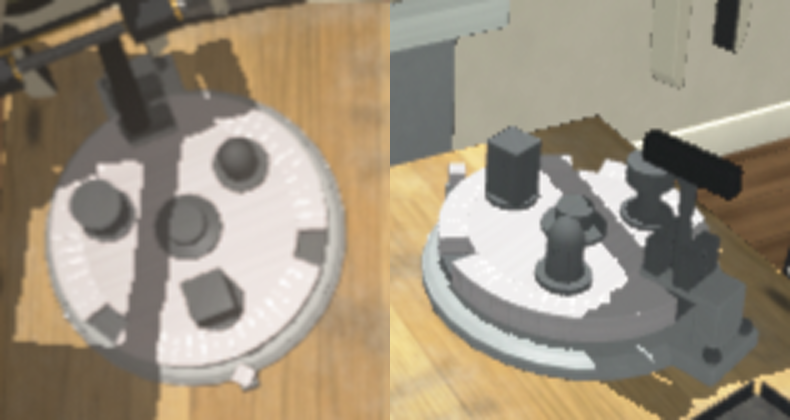

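The top view shows the square die's top at about (212,297) in the crop and the pointer at (245,378). I'll check that angle numerically.

```bash
python3 - <<'E'
from h import *
c=cam('top')
A=np.array([.5765,-.0345])
D=ray(c,(180+210/3,115+294/3),.074)[:2]-A;P=ray(c,(180+245/3,115+377/3),.036)[:2]-A
N=ray(c,(180+185/3,115+220/3),.05)
for v in(D,P):print(v+A,np.hypot(*v),np.degrees(np.arctan2(v[1],v[0])))
print(N)
E
```

```text
[ 0.52278972 -0.05696306] 0.05821841336855383 -157.30402482789378
[ 0.47031412 -0.07592855] 0.11398142659159946 -158.68669896289967
[ 0.57844812 -0.03479342  0.05      ]
```

apply_moves(
  series=[
    {"jaw": -0.3, "linear": [0.06, -0.0011, 0.0072], "roll": 0},
    {"jaw": -0.3, "linear": [0.11, -0.0011, 0.0072], "roll": 0},
    {"jaw": -0.3, "linear": [0.1224, -0.0011, 0.0072], "roll": 0},
    {"jaw": -0.3, "linear": [0.1224, -0.0011, 0.0072], "roll": 0},
    {"jaw": 1, "linear": [0.1224, -0.0011, 0.0072], "roll": 0},
    {"jaw": 1, "linear": [0.1224, -0.0011, 0.0072], "roll": 0},
    {"jaw": 1, "linear": [0.1224, -0.0011, 0.0072], "roll": 0},
    {"jaw": 1, "linear": [0.1224, -0.0011, 0.0072], "roll": 0},
    {"jaw": 1, "linear": [0.1224, -0.0011, 0.0072], "roll": 0},
    {"jaw": 1, "linear": [0.1224, -0.0011, 0.0072], "roll": 0},
  ],
  force=45,
)

```text
t: 8.68
tool_pos: [0.6598, -0.0033, 0.0948]
orientation: [-0.297, 1.549, 0.29]
force: [2.4, -5.6, -0.6]
opening: 0.0156
```

apply_moves(
  series=[
    {"jaw": 1, "linear": [-0.008, 0, 0], "roll": 0},
    {"jaw": 1, "linear": [-0.0145, 0, 0], "roll": 0},
    {"jaw": 1, "linear": [-0.0145, 0, 0], "roll": 0},
    {"jaw": 1, "linear": [-0.0145, 0, 0], "roll": 0},
  ],
)

```text
t: 9.18
tool_pos: [0.6593, -0.0035, 0.1012]
orientation: [-0.296, 1.55, 0.29]
force: [7.7, -3.1, -13.0]
opening: 0.0159
```

```bash
python3 - <<'E'
from h import *
go([.6585,-.002,.1035],21.5);print(read_state()['wrist_torque'])
E
```

```text
t 9.175 pos [ 0.6593 -0.0035  0.1012] yaw 111.4 open 0.0159 F [  7.7  -3.1 -13. ]
lin [-0.0039  0.0028 -0.0003] roll 2.997
[-0.39334601 -1.29128501  0.00590549]
```

apply_moves(
  series=[
    {"jaw": 1, "linear": [-0.0065, 0, 0], "roll": 0},
    {"jaw": 1, "linear": [-0.0065, 0, 0], "roll": 0},
    {"jaw": 1, "linear": [-0.0065, 0, 0], "roll": 0.25},
    {"jaw": 1, "linear": [-0.0065, 0, 0], "roll": 0.5},
    {"jaw": 1, "linear": [-0.0065, 0, 0], "roll": 0.5},
  ],
)

```text
t: 9.8
tool_pos: [0.6591, -0.0036, 0.1028]
orientation: [-0.089, 1.569, 0.083]
force: [7.9, -2.0, -13.4]
opening: 0.0157
```

```bash
python3 - <<'E'
from h import *
go([.6585,-.002,.1035],21.5);print(read_state()['wrist_torque'])
E
```

```text
t 9.8 pos [ 0.6591 -0.0036  0.1028] yaw 96.27 open 0.0157 F [  7.9  -2.  -13.4]
lin [-0.0012  0.0027 -0.0008] roll 2.492
[-0.20241274 -1.5550432   0.02924857]
```

apply_moves(
  series=[
    {"jaw": 1, "linear": [-0.0035, 0, 0], "roll": 0.25},
    {"jaw": 1, "linear": [-0.0035, 0, 0], "roll": 0.5},
    {"jaw": 1, "linear": [-0.0035, 0, 0], "roll": 0.75},
    {"jaw": 1, "linear": [-0.0035, 0, 0], "roll": 1},
    {"jaw": 1, "linear": [-0.0035, 0, 0], "roll": 1},
  ],
)

```text
t: 10.42
tool_pos: [0.6591, -0.0037, 0.1026]
orientation: [0.324, 1.545, -0.329]
force: [9.3, -1.6, -13.5]
opening: 0.0157
```

apply_moves(
  series=[
    {"jaw": 1, "linear": [-0.0035, 0, 0], "roll": 0.25},
    {"jaw": 1, "linear": [-0.0035, 0, 0], "roll": 0.5},
    {"jaw": 1, "linear": [-0.0035, 0, 0], "roll": 0.75},
    {"jaw": 1, "linear": [-0.0035, 0, 0], "roll": 1},
    {"jaw": 1, "linear": [-0.0035, 0, 0], "roll": 1},
  ],
)

```text
t: 11.05
tool_pos: [0.6591, -0.0038, 0.1026]
orientation: [0.732, 1.442, -0.737]
force: [7.9, -2.0, -12.9]
opening: 0.0154
```

```bash
python3 - <<'E'
from h import *
go([.6585,-.002,.1035],21.5);print(read_state()['wrist_torque'])
E
```

```text
t 11.05 pos [ 0.6591 -0.0038  0.1026] yaw 36.02 open 0.0154 F [  7.9  -2.  -12.9]
lin [-0.0016  0.0009 -0.003 ] roll 0.484
[-0.28644343 -1.716872    0.0605871 ]
```

apply_moves(
  series=[
    {"jaw": 1, "linear": [-0.0035, 0, 0], "roll": 0.25},
    {"jaw": 1, "linear": [-0.0035, 0, 0], "roll": 0.484},
    {"jaw": 1, "linear": [-0.0035, 0, 0], "roll": 0.484},
    {"jaw": 1, "linear": [0.006, 0, 0], "roll": 0.484},
    {"jaw": 1, "linear": [0.014, 0, 0], "roll": 0.484},
    {"jaw": 1, "linear": [0.022, 0, 0], "roll": 0.484},
    {"jaw": 1, "linear": [0.022, 0, 0], "roll": 0.484},
  ],
)

```text
t: 11.92
tool_pos: [0.6593, -0.0039, 0.0876]
orientation: [0.926, 1.362, -0.931]
force: [6.5, -1.6, -9.2]
opening: 0.016
```

```bash
python3 - <<'E'
from h import *
go([.6585,-.002,.082],21.5);print(read_state()['wrist_torque'])
E
```

```text
t 11.925 pos [ 0.6593 -0.0039  0.0876] yaw 21.49 open 0.016 F [ 6.5 -1.6 -9.2]
lin [ 0.0093  0.     -0.0034] roll -0.0
[-0.21708424 -1.28220265 -0.07802806]
```

The knob is below the rest level and still spring-loaded, so the pin has found its slot. I lower the rest of the way, then release.

apply_moves(
  series=[
    {"jaw": 1, "linear": [0.006, 0, 0], "roll": 0},
    {"jaw": 1, "linear": [0.01, 0, 0], "roll": 0},
    {"jaw": 1, "linear": [0.01, 0, 0], "roll": 0},
  ],
)

```text
t: 12.3
tool_pos: [0.6596, -0.004, 0.082]
orientation: [0.926, 1.361, -0.93]
force: [1.7, -1.6, 0.3]
opening: 0.0156
```

apply_moves(
  series=[
    {"jaw": -0.2, "linear": [0, 0, 0], "roll": 0},
    {"jaw": -0.2, "linear": [0, 0, 0], "roll": 0},
    {"jaw": -0.2, "linear": [0, 0, 0], "roll": 0},
    {"jaw": -0.2, "linear": [0, 0, 0], "roll": 0},
    {"jaw": -0.2, "linear": [-0.08, 0, 0], "roll": 0},
    {"jaw": -0.2, "linear": [-0.18, 0, 0], "roll": 0},
    {"jaw": -0.2, "linear": [-0.22, 0.25, 0], "roll": 0},
    {"jaw": -0.2, "linear": [-0.22, 0.25, 0], "roll": 0},
    {"jaw": -0.2, "linear": [-0.22, 0.25, 0], "roll": 0},
    {"jaw": -0.2, "linear": [-0.22, 0.25, 0], "roll": 0},
  ],
)

```text
t: 13.55
tool_pos: [0.7999, 0.0526, 0.2118]
orientation: [0.925, 1.363, -0.93]
force: [-0.2, -0.5, 0.5]
opening: 0.0556
```

```bash
python3 - <<'E'
from h import *
go([.6585,-.002,.082],21.5)
c=cam('top');cv2.imwrite('pics/t4raw.png',c['pixels']);i=c['pixels'][115:255,180:310];a=cv2.resize(i,None,fx=3,fy=3,interpolation=cv2.INTER_CUBIC)
c=cam('side');i=c['pixels'][150:290,330:490];b=cv2.resize(i,None,fx=2.5,fy=3,interpolation=cv2.INTER_CUBIC)
cv2.imwrite('pics/s4.png',np.hstack([a,b]))
E
```

```text
t 13.55 pos [0.7999 0.0526 0.2118] yaw 21.56 open 0.0556 F [-0.2 -0.5  0.5]
lin [ 0.2169 -0.2521 -0.0026] roll 0.002
```

View pics/s4.png

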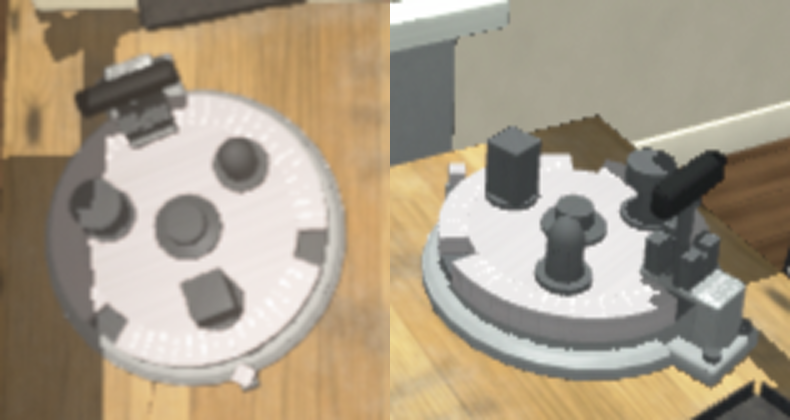

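The bar is now square to the radius and looks low, and the die is in line with the pointer. I'll check the bar height against the pictures numerically.

```bash
python3 - <<'E'
from h import *
c=cam('side');t=cam('top')
w=.375;e=np.array([-np.sin(w),np.cos(w)]);k=np.array([.659,-.003])
g=cv2.cvtColor(c['pixels'],cv2.COLOR_BGR2GRAY)
def msk(g,u0,u1,v0,v1,th):
    m=(g<th).astype(np.uint8);z=np.zeros_like(m);z[v0:v1,u0:u1]=m[v0:v1,u0:u1]
    n,l,s,ce=cv2.connectedComponentsWithStats(z);i=1+s[1:,4].argmax();return ce[i],s[i]
for nm,cc,b in(('side',c,(430,470,198,226)),('top',t,(200,245,130,160))):
    g=cv2.cvtColor(cc['pixels'],cv2.COLOR_BGR2GRAY);print(nm,msk(g,*b,45))
    for z in(.098,.108,.111):print(z,proj(cc,[[*k,z]]).round(1),proj(cc,[[*(k+.035*e),z],[*(k-.035*e),z]]).round(1).tolist())
c0=cv2.imread('pics/side0.png',0);print('start bar',msk(c0,430,475,185,222,45),proj(c,[[*k,.111]]))
E
```

```text
side (array([449.01606426, 212.87550201]), array([434, 201,  31,  22, 249], dtype=int32))
0.098 [[449.2 210.1]] [[460.3, 203.0], [437.4, 217.5]]
0.108 [[449.9 204.7]] [[461.0, 197.8], [438.1, 212.0]]
0.111 [[450.1 203.1]] [[461.3, 196.2], [438.3, 210.4]]Traceback (most recent call last):
  File "<stdin>", line 9, in <module>
  File "<stdin>", line 7, in msk
ValueError: attempt to get argmax of an empty sequence
```

The bar's centre in the side view moved about 8.6 px lower than at the start, which fits the 13 mm drop to fully down (a bar resting at 0.108 m would show at row 205, not 213). I'm handing in.

```bash
python3 -c "
from plant import *
print(close_job(),read_state()['t'])"
```

```text
the job is handed in; nothing more can be done
the job is handed in; nothing more can be done
```

The square die is at the pointer and the turret is locked there. I handed the job in at about 14 s of the 58 s allowed. I gripped the die, swung it about 71° round to the pointer and let go. I then took the T-bar, lifted it, turned it 90° clockwise, lowered it to the bottom and backed off clear.

**Checks that agreed:**
- **Die position:** before locking, the top camera put it within about 1.4° (roughly 1.5 mm) of the pointer. After locking I only looked at the picture, where it was still in line.
- **Knob down:** the tool came down to 0.082 m with almost no force on it. The side camera puts the bar centre at row 213; I expected about 210 fully down and 205 if unlocked.
- **Knob angle:** the bar is square to the radius, with the tool at 21.5° when I let go.
- **Contact:** the gripper was well clear and reading no real force. I never worked near the spool, tin or iron, though I did not measure them at the end.

**Checks that failed or disagreed:**
- My first position fit had a wrong bar-end reading, 3.7 px off, so I dropped it and set the stand's position from the pointer, disc and die.
- Early side-camera positions were 6 to 8 mm off the others, so I used the top camera and the grip for position.
- The last script stopped with an error in its top-camera bar check, so the bar height rests on the side view and the tool reading only.

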